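# Hold the wine case open for packing

### The job

I want to lay the second bottle in the wooden wine case and need both my hands for it: put the stapler that lies on the lid down in the wooden desk tray, standing on its base, and swing the brass hook catch on the front of the case clear of its stud. Then raise the lid to about 60 degrees open and keep holding it there, without letting it drop or throwing it back past 80 degrees; it has no stay and would fall shut, so finish with the lid still in your hold. Leave the standing bottle, the pen pot and the box of labels where they are.

Things in the scene. Friction and masses are not known exactly. Their poses are not given: they have to be found in the camera images.
- case: Two-bottle pine wine case, 195 mm deep (x), 350 mm long (y), 102 mm high with the lid; it does not slide. Origin: centre of its underside; z up; the front face (with the catch) looks to its -x, the lid's hinges are along the top of its back (+x). The lid is a flat board, 195 x 350 x 12 mm, 0.5 kg give or take a third.
- lid_pull (a point): Middle of the grip bar of the brass bow pull that stands on the lid, 30 mm in from the front edge, halfway along. The bar is round, 8 mm thick, 100 mm long along the case's y, on two 8 mm posts at its ends; its axis is 35 mm above the lid's top (137.5 mm above the table with the lid shut). The point turns with the lid.
- lid_hinge (a point): Middle of the lid's hinge line, which runs along the case's y: 97.5 mm behind the case's centre (case +x), 90.5 mm above the table. With the lid shut the pull's bar lies 165 mm in front of this line and 47 mm above it.
- lid (a joint): Lid angle in rad: 0 shut, growing as the front edge rises up and back; 1.047 is 60 degrees; stop at 1.75. It turns freely and falls shut from any angle under 90 degrees. While the catch is over its stud the lid cannot rise more than 1 degree.
- catch (a joint): Brass hook on the middle of the front, in rad: 0 (to 0.1 at the start) upright, its nose over the lid's 6 mm stud; grows as its upper end swings to the case's +y and down; 1.57 level; stop at 1.7; clear of the stud from 0.5. It turns about a pin square to the front, at case y = 0, 62 mm above the table, with light friction (1 N at the tab), and stays where it is left.
- catch_tab (a point): Middle of the catch's thumb tab: a round brass pin 10 mm thick, 20 mm long, standing out square from the front face (case -x), from 8 to 28 mm before it, near the hook's upper end, 43 mm from the pivot. At catch 0 it is 8.5 mm to case +y of the middle and 104.5 mm above the table. Push it sideways to the case's +y.
- stapler: Red and black desk stapler, loose on the closed lid behind the pull: 136 mm long (its x), base 36 mm wide (its y), 57 mm high, 0.26 kg give or take a quarter. Origin: centre of its underside; z up. The red arm on top is 26 mm wide, from 39 to 57 mm above the underside, and is gripped across from above.
- tray: Open desk tray of light wood, 240 mm (its x) x 190 mm (its y), 35 mm high, walls 7 mm, floor 7 mm thick; it does not slide. Origin: centre of its underside. It stands to the left or to the right of the case.
- bottle: Bystander: standing full dark wine bottle, 82 mm across, 300 mm tall, beyond the case. Origin: centre of its underside.
- pen_pot: Bystander: card pot with pencils, 80 mm across, 165 mm tall with the pencils, beyond the case. Origin: centre of its underside.
- label_box: Bystander: closed card box of labels with a black cover, 206 x 156 x 58 mm, on the other side of the case from the tray. Origin: centre of its underside.

How it is judged:
By the outcome, as a careful person would: the job done as asked, in the order asked, and still so for the second after the job is handed in, while the arm keeps its last pose, push and grip.
It also fails if it takes over 64 s, if anything falls off the work surface, if the arm or the gripper's body presses on something with over 40 N, if the wrist force passes 120 N, or if a joint passes its speed limit or range.

### The arm

A 6-joint arm with a two-finger parallel gripper is mounted at the origin on the work surface. World frame = base frame: x ahead of the robot, y to its left, z up, the work surface at z = 0. Lengths are in m, angles in rad, forces in N, time in s.
With the tool pointing down it reaches from about 0.325 to 0.85 m from the base axis. Payload 15.5 kg.
Tool frame: the origin (TCP) lies on the centre line of the jaws, within the pads' length; the fingertips stand 25 mm ahead of it and the grasp point (between the pads) lies 6 mm ahead of it; z points along the fingers, y is the line along which they close (so a half turn about z gives the same grasp; the last joint's range is limited). The gripper opens to 91 mm and grips with 3 to 60 N. Pads are 32 mm wide; open, the fingers measure 118 mm over their backs; the gripper's body (76 mm by 178 mm) begins 60 mm behind the grasp point.
Start: joints at [-1.198, 0.494, 1.345, -0, 1.302, -0.096], TCP at [0.282, -0.558, 0.239] pointing down, gripper open.
Joint ranges: [-2.91, 2.91], [-0.82, 2.16], [0.22, 2.67], [-1.22, 4.37], [0.12, 2.79], [-3.08, 3.08]. Speed limits (rad/s): [1.89, 1.89, 2.57, 3.01, 3.01, 3.01].

### API

Orientations are given as a 3x3 rotation matrix whose columns are the frame's x, y, z axes.
In Python, from cell import ctrl gives the robot as it stands.
- The arm moves only by the tool arm_command, never from a script. Its argument "motion" is a list of rows, each a list of 3 entries, a list of its own where there are three numbers: the shift along the tool's x, y, z in units of 25 mm (1.0 is 25 mm), then the turn, a rotation vector about the tool's x, y, z in units of 5 degrees (1.0 is 5 degrees), then the opening, from 0 (shut) to 1 (fully open). In form: [[[dx, dy, dz], [rx, ry, rz], gripper], ...]. A call has 1 to 12 rows; each row shifts and turns the commanded pose from where the row before left it, along the tool's axes as they then stand; what a row does not reach is not made up. A row lasts 1/10 s, in which the tool goes at most 50 mm and 8.59 degrees, less where a joint would pass 70% of its speed; a pose out of reach is approached as far as the arm can. A call is refused whole if a number of a shift passes 1 or a number of a turn 1, either way. A call with a gripper value outside its range is refused whole. The fingers move at their own pace and stop on an object; "force" is the grip in N (left out, the last holds). Time passes only in rows, so rows that do not move let the fingers close. It gives the time, the measured TCP pose, the force, the opening and the grip force at its end, in the units of the state.
- ctrl.state(): the state, without advancing time (a new reading comes with each control period).
- ctrl.get_image(name): name is "side" or "top"; returns the picture (420x560x3 uint8, blue, green, red); there is no depth.
- ctrl.camera_info(name): a dict with "camera_matrix" (3x3 intrinsics, pixels), "xyz" and "rotation" of the camera in the world. Camera axes: x right, y up, looking along -z (the intrinsics and any distortion apply to the point x, -y, -z); pixel columns grow to the right and rows downward; lengths in m; the calibration is good to about 2 mm. A picture is of the moment at which its call begins. camera_info takes no time and is no camera call.
- ctrl.job_done(): hands the job in; it is judged then, once.
The state is a dict: "clock": time; "joint_positions": joint angles; "joint_velocities": joint speeds; "effort": joint torques, N m; "eef_pos": TCP position; "tcp_rot": TCP orientation; "ft_force": force on the tool from outside, world axes, zero at the start; "ft_torque": the same for the moment, N m; "grip_width": finger opening in m; "finger_force": force on a finger pad.
Only numpy, scipy, OpenCV 4.12 (cv2) and the standard library are available. Lean on these libraries where they do the work, as an engineer would, in place of code of your own. Each camera call takes 0.05 s, during which the arm holds its last target. There are 200 camera calls.

## Working session

There is one attempt and no reset: what is moved stays moved. The work goes in short steps, Python scripts to look and compute and a tool call to move; the robot and the scene stay as the last step left them, time stands still between calls to the robot, and variables do not carry over. Pictures are saved under pics/ and viewed, at most 10 in all, crops included, and the job is handed in when it is done.

Besides the shell and the picture viewer there is one more tool, called after "Call:" by a JSON object that holds its "method" and its "body". arm_command: Moves the arm, as the interface text tells. Its arguments: {"type":"object","properties":{"motion":{"type":"array","items":{"type":"array"}},"force":{"type":"number"}},"required":["motion"]}

```bash
mkdir -p pics; ls; python3 - <<'E'
from cell import ctrl
import cv2
for n in("side","top"):
    cv2.imwrite(f"pics/{n}0.png",ctrl.get_image(n)); print(ctrl.camera_info(n))
s=ctrl.state();print(s)
E
```

```text
pics
{'camera_matrix': array([[448.41524367,   0.        , 276.8657877 ],
       [  0.        , 448.41524367, 211.55670757],
       [  0.        ,   0.        ,   1.        ]]), 'xyz': array([ 0.54185706, -0.81032276,  0.93682106]), 'rotation': array([[ 0.99866363,  0.02897773, -0.04279297],
       [-0.05070104,  0.70983058, -0.70254533],
       [ 0.01001759,  0.70377612,  0.71035119]])}
{'camera_matrix': array([[380.20227997,   0.        , 283.41247167],
       [  0.        , 380.20227997, 208.66579213],
       [  0.        ,   0.        ,   1.        ]]), 'xyz': array([ 0.44843791, -0.00923692,  1.11907101]), 'rotation': array([[ 0.02225311,  0.98628806, -0.16352574],
       [-0.99966247,  0.02414494,  0.00959034],
       [ 0.01340716,  0.16325713,  0.98649245]])}
{'clock': 0.1, 'joint_positions': array([-1.19849570e+00,  4.94142623e-01,  1.34604155e+00, -1.61275312e-05,
        1.30249665e+00, -9.55160525e-02]), 'joint_velocities': array([ 6.72556087e-04, -1.40437882e-03, -2.18699015e-03,  9.60642380e-04,
       -5.63471463e-05,  1.63875508e-03]), 'effort': array([ 1.61309552e-03, -8.80241847e+01, -3.82544053e+01,  7.09901867e-02,
        4.82573127e-02, -1.41116911e-04]), 'eef_pos': array([ 0.28171607, -0.55757079,  0.23839381]), 'tcp_rot': array([[ 8.92553046e-01,  4.50942227e-01, -4.10317448e-04],
       [ 4.50942405e-01, -8.92552481e-01,  1.00796642e-03],
       [ 8.83047653e-05, -1.08469303e-03, -9.99999408e-01]]), 'ft_force': array([-0.37261301,  0.64873095, -0.13328271]), 'ft_torque': array([0.00852164, 0.01655591, 0.00015258]), 'finger_force': 0.0, 'grip_width': 0.09063790866205154}
```

View pics/side0.png

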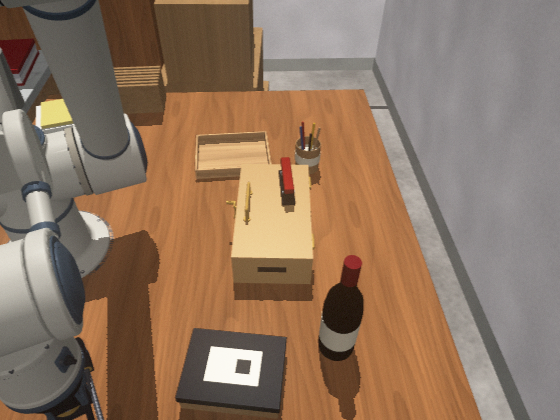

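View pics/top0.png

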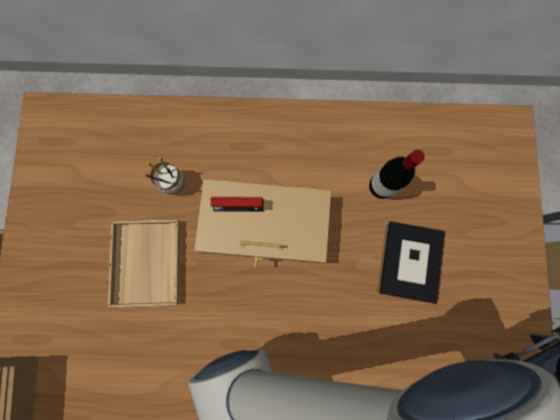

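```bash
cat > h.py <<'E'
import numpy as np, cv2
from cell import ctrl
I={n:ctrl.camera_info(n) for n in("side","top")}
def ray(n,p):
    c=I[n];q=np.linalg.inv(c["camera_matrix"])@[p[0],p[1],1.]
    return np.array(c["xyz"]),c["rotation"]@(q*[1,-1,-1])
def plane(n,p,z):
    o,d=ray(n,p);return o+d*(z-o[2])/d[2]
def proj(n,P):
    c=I[n];q=c["rotation"].T@(np.asarray(P,float)-c["xyz"])*[1,-1,-1];u=c["camera_matrix"]@q;return u[:2]/u[2]
def tri(ps,pt):
    o1,d1=ray("side",ps);o2,d2=ray("top",pt)
    s=np.linalg.lstsq(np.c_[d1,-d2],o2-o1,rcond=None)[0]
    a,b=o1+d1*s[0],o2+d2*s[1];return (a+b)/2,np.linalg.norm(a-b)
E
python3 - <<'E'
from h import *
np.set_printoptions(precision=4,suppress=True)
s=cv2.imread("pics/side0.png");t=cv2.imread("pics/top0.png")
c1=cv2.resize(t[165:315,100:340],None,fx=2.5,fy=2.5,interpolation=2)[:, :]
c2=cv2.resize(s[120:290,190:330],None,fx=3.4,fy=3.4,interpolation=2)
cv2.imwrite("pics/c1.png",cv2.resize(t[165:315,100:340],None,fx=3.3,fy=3.3,interpolation=2)); cv2.imwrite("pics/c2.png",c2)
for n,im in(("side",s),("top",t)):
    h=cv2.cvtColor(im,cv2.COLOR_BGR2HSV)
    red=((h[...,0]<6)|(h[...,0]>174))&(h[...,1]>190)&(h[...,2]>90)
    pale=(h[...,0]>14)&(h[...,0]<26)&(h[...,1]>70)&(h[...,1]<150)&(h[...,2]>150)
    for nm,m in(("red",red),("pale",pale)):
        k,l,st,ce=cv2.connectedComponentsWithStats(m.astype(np.uint8))
        for i in range(1,k):
            if st[i,4]>80:
                pts=np.argwhere(l==i)[:,::-1].astype(np.float32)
                print(n,nm,st[i],ce[i],cv2.boxPoints(cv2.minAreaRect(pts)).round(1).tolist())
for u,v in((260,200),(220,150)): print(cv2.cvtColor(s,cv2.COLOR_BGR2HSV)[v,u])
for u,v in((300,220),(150,260)): print(cv2.cvtColor(t,cv2.COLOR_BGR2HSV)[v,u])
E
```

```text
side red [282 158  11  31 205] [286.7854 172.5902] [[280.8999938964844, 158.10000610351562], [288.6000061035156, 157.1999969482422], [292.5, 187.8000030517578], [284.70001220703125, 188.8000030517578]]
side pale [154   0  95   4 377] [201.1247   1.5013] [[154.0, 0.0], [248.0, 0.0], [248.0, 3.0], [154.0, 3.0]]
side pale [253  27  10  61 346] [256.3873  52.7139] [[247.3000030517578, 86.30000305175781], [253.60000610351562, 26.399999618530273], [262.29998779296875, 27.299999237060547], [256.0, 87.19999694824219]]
side pale [ 195  131  120  128 8349] [262.7188 200.7115] [[193.3000030517578, 134.1999969482422], [309.0, 128.6999969482422], [315.1000061035156, 257.8999938964844], [199.39999389648438, 263.3999938964844]]
top red [411 150  13  13 121] [416.9752 156.2479] [[409.0, 156.0], [417.0, 148.0], [425.0, 156.0], [417.0, 164.0]]
top red [212 198  50   9 431] [236.8329 201.9211] [[212.0, 198.0], [261.0, 198.0], [261.0, 206.0], [212.0, 206.0]]
top pale [ 20 114  91  15 687] [ 58.7758 121.7147] [[19.899999618530273, 127.0], [20.200000762939453, 113.4000015258789], [110.19999694824219, 114.
[... 2809 characters left out ...]
[52.0, 338.0], [89.0, 338.0], [89.0, 345.0], [52.0, 345.0]]
top pale [  67  363  127   31 2035] [120.1287 377.8973] [[65.5999984741211, 388.1000061035156], [68.0, 359.5], [193.3000030517578, 369.8999938964844], [191.0, 398.6000061035156]]
top pale [333 373  82  15 566] [373.0212 379.3781] [[332.6000061035156, 380.79998779296875], [333.70001220703125, 369.29998779296875], [414.20001220703125, 377.1000061035156], [413.1000061035156, 388.6000061035156]]
top pale [169 384  22  14 143] [181.1748 389.9301] [[168.8000030517578, 385.0], [189.3000030517578, 383.79998779296875], [190.10000610351562, 396.8999938964844], [169.5, 398.1000061035156]]
[ 18 104 231]
[ 16 114 222]
[ 19  94 177]
[ 18  94 171]
```

View pics/c1.png

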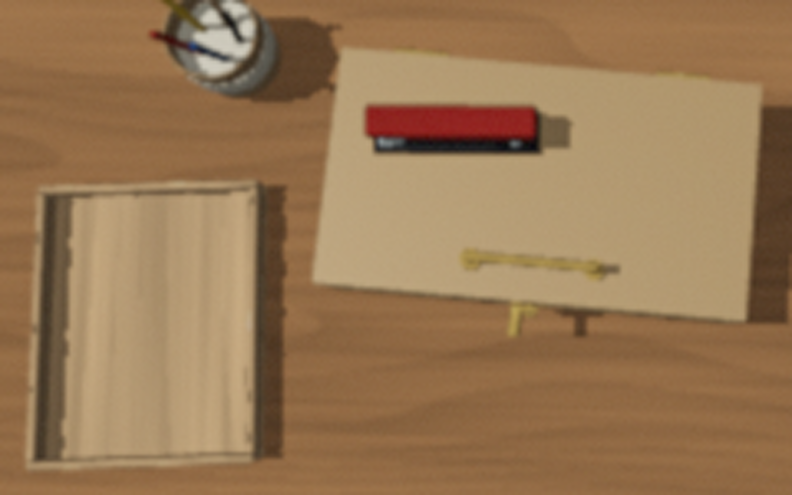

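View pics/c2.png

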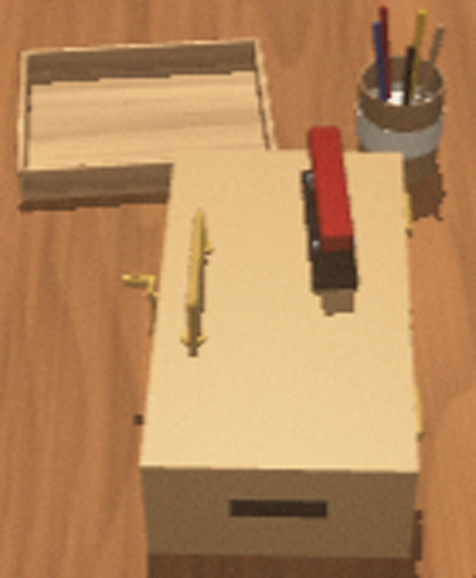

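```bash
python3 - <<'E'
from h import *
np.set_printoptions(precision=4,suppress=True)
T=lambda p:(100+p[0]/3.3,165+p[1]/3.3)
S=lambda p:(190+p[0]/3.4,120+p[1]/3.4)
L={"case B+":((403,152),(342,47)),"case B-":((417,471),(762,85)),"case F-":((142,466),(747,321)),"case F+":((174,150),(314,283)),
"tray -+":((20,52),(27,468)),"tray ++":((258,38),(38,186)),"tray +-":((275,150),(260,181)),"tray --":((18,172),(262,464)),
"tab tip":((124,280),(513,333)),"tab root":((155,284),(521,306)),"pull+":((199,212),(467,256)),"pull-":((190,340),(602,270)),
"st +y top+x":((340,127),(366,105)),"st -y top+x":((352,238),(536,106)),
"trayfloor corner -x-y":((28,172),(252,460))}
for k,(a,b) in L.items():
    P,e=tri(S(a),T(b)); print(k,P,round(e,4),"| top@z:",plane("top",T(b),.102 if 'case' in k else .035 if 'tray' in k else .1375 if 'pull' in k else .159 if 'st' in k else .1045)[:2])
# red blob edges
h=cv2.cvtColor(cv2.imread("pics/top0.png"),cv2.COLOR_BGR2HSV)
red=((h[...,0]<6)|(h[...,0]>174))&(h[...,1]>150)&(h[...,2]>60); red[:,300:]=0
n=red.sum(0);cols=np.where(n>4)[0]
print(cols[[0,-1]]); ys=[np.where(red[:,c])[0] for c in cols]
print([(c,y[0],y[-1]) for c,y in zip(cols,ys)][::8])
E
```

```text
case B+ [0.6933 0.2006 0.1048] 0.0013 | top@z: [0.6934 0.2012]
case B- [ 0.6689 -0.1476  0.1052] 0.0005 | top@z: [ 0.6699 -0.148 ]
case F- [ 0.4765 -0.1357  0.1059] 0.002 | top@z: [ 0.4757 -0.1363]
case F+ [0.4979 0.2122 0.104 ] 0.0001 | top@z: [0.4981 0.2126]
tray -+ [0.3411 0.4567 0.0351] 0.0023 | top@z: [0.3423 0.4568]
tray ++ [0.5786 0.4695 0.0369] 0.0011 | top@z: [0.5794 0.4704]
tray +- [0.5869 0.2755 0.0494] 0.0008 | top@z: [0.5883 0.2793]
tray -- [0.3523 0.2595 0.0443] 0.0037 | top@z: [0.3496 0.2616]
tab tip [0.4608 0.051  0.1064] 0.002 | top@z: [0.4619 0.0512]
tab root [0.4837 0.0455 0.1062] 0.0007 | top@z: [0.4834 0.0455]
pull+ [0.5197 0.0866 0.1435] 0.0003 | top@z: [0.52   0.0871]
pull- [ 0.5123 -0.0188  0.1094] 0.0021 | top@z: [ 0.5116 -0.0185]
st +y top+x [0.6348 0.1682 0.1594] 0.002 | top@z: [0.6338 0.1681]
st -y top+x [0.636  0.036  0.1581] 0.001 | top@z: [0.6363 0.036 ]
trayfloor corner -x-y [0.3569 0.2707 0.0345] 0.0086 | top@z: [0.3527 0.2701]
[211 262]
[(np.int64(211), np.int64(198), np.int64(204)), (np.int64(219), np.int64(198), np.int64(205)), (np.int64(227), np.int64(198), np.int64(206)), (np.int64(235), np.int64(198), np.int64(206)), (np.int64(243), np.int64(198), np.int64(206)), (np.int64(251), np.int64(198), np.int64(206)), (np.int64(259), np.int64(198), np.int64(206))]
```

Call:
{"method": "arm_command", "body": {"motion": [[[0,0,0],[0,0,-1],1],[[0,0,0],[0,0,-1],1],[[0,0,0],[0,0,-1],1],[[0,0,0],[0,0,-1],1],[[0,0,0],[0,0,-1],1],[[0,0,0],[0,0,-1],1],[[0,0,0],[0,0,-1],1],[[0,0,0],[0,0,-1],1],[[0,0,0],[0,0,-1],1],[[0,0,0],[0,0,-1],1],[[0,0,0],[0,0,-1],1],[[0,0,0],[0,0,-0.84],1]]}}

```text
clock: 1.3
eef_pos: [0.2818, -0.5577, 0.2385]
tcp_rot: [[0.066, 0.998, -0.0], [0.998, -0.066, 0.001], [0.001, -0.0, -1.0]]
ft_force: [-0.1, 0.4, 0.2]
grip_width: 0.0912
finger_force: 0.0
```

Call:
{"method": "arm_command", "body": {"motion": [[[1,0.4,0],[0,0,-1],1],[[1,0.4,0],[0,0,0],1],[[1,0.4,0],[0,0,0],1],[[1,0.4,0],[0,0,0],1],[[1,0.4,0],[0,0,0],1],[[1,0.4,0],[0,0,0],1],[[1,0.4,0],[0,0,0],1],[[1,0.4,0],[0,0,0],1],[[1,0.4,0],[0,0,0],1],[[1,0.4,0],[0,0,0],1],[[1,0.4,0],[0,0,0],1],[[1,0.4,0],[0,0,0],1]]}}

```text
clock: 2.5
eef_pos: [0.3989, -0.2556, 0.2388]
tcp_rot: [[-0.017, 1.0, -0.0], [1.0, 0.017, 0.0], [0.0, -0.0, -1.0]]
ft_force: [0.5, -1.1, -0.2]
grip_width: 0.0912
finger_force: 0.0
```

Call:
{"method": "arm_command", "body": {"motion": [[[1,0.4,0],[0,0,0],1],[[1,0.4,0],[0,0,0],1],[[1,0.4,0],[0,0,0],1],[[1,0.4,0],[0,0,0],1],[[1,0.4,0],[0,0,0],1],[[1,0.4,0],[0,0,0],1],[[1,0.4,0],[0,0,0],1],[[1,0.4,0],[0,0,0],1],[[1,0.6,0],[0,0,0],1],[[1,0.6,0],[0,0,0],1],[[1,0.6,0],[0,0,0],1],[[1,0.6,0],[0,0,0],1]]}}

```text
clock: 3.7
eef_pos: [0.5338, 0.0469, 0.2387]
tcp_rot: [[-0.018, 1.0, -0.0], [1.0, 0.018, 0.0], [0.0, -0.0, -1.0]]
ft_force: [0.6, 0.7, 0.1]
grip_width: 0.0915
finger_force: 0.0
```

```bash
cat > st.py <<'E'
from h import *
np.set_printoptions(precision=4,suppress=True)
s=ctrl.state()
for k in("clock","joint_positions","eef_pos","tcp_rot","ft_force","grip_width","finger_force"):print(k,s[k])
E
python3 st.py
```

```text
clock 3.7
joint_positions [-0.0239  0.369   1.5653  0.      1.2078 -0.0415]
eef_pos [0.5338 0.0469 0.2387]
tcp_rot [[-0.0176  0.9998 -0.0004]
 [ 0.9998  0.0176  0.    ]
 [ 0.     -0.0004 -1.    ]]
ft_force [0.5849 0.6619 0.1026]
grip_width 0.09152592437038425
finger_force 0.0
```

Call:
{"method": "arm_command", "body": {"motion": [[[0.54,0.9,0],[0,0,0],1],[[0.54,0.9,0],[0,0,0],1],[[0.54,0.9,0],[0,0,0],1],[[0.52,0.87,0.35],[0,0,0],1],[[0,0,0.7],[0,0,0],1],[[0,0,0.7],[0,0,0],1],[[0,0,0.6],[0,0,0],1],[[0,0,0.4],[0,0,0],1],[[0,0,0.2],[0,0,0],1],[[0,0,0],[0,0,0],1],[[0,0,0],[0,0,0],1]]}}

```text
clock: 4.8
eef_pos: [0.622, 0.1007, 0.1657]
tcp_rot: [[-0.017, 1.0, 0.001], [1.0, 0.017, 0.0], [0.0, 0.001, -1.0]]
ft_force: [0.2, -0.5, 1.1]
grip_width: 0.0914
finger_force: 0.0
```

```bash
python3 st.py; python3 - <<'E'
from h import *
s=ctrl.get_image("side");t=ctrl.get_image("top")
cv2.imwrite("pics/g1.png",np.hstack([cv2.resize(s[110:270,200:340],None,fx=2.7,fy=2.7),cv2.resize(t[150:310,140:290],None,fx=2.7,fy=2.7)]))
E
```

```text
clock 4.8
joint_positions [ 0.0658  0.5741  1.4165 -0.      1.1503  0.0484]
eef_pos [0.622  0.1007 0.1657]
tcp_rot [[-0.0175  0.9998  0.0007]
 [ 0.9998  0.0175  0.    ]
 [ 0.      0.0007 -1.    ]]
ft_force [ 0.2197 -0.4968  1.0512]
grip_width 0.09139611726204917
finger_force 0.0
```

View pics/g1.png

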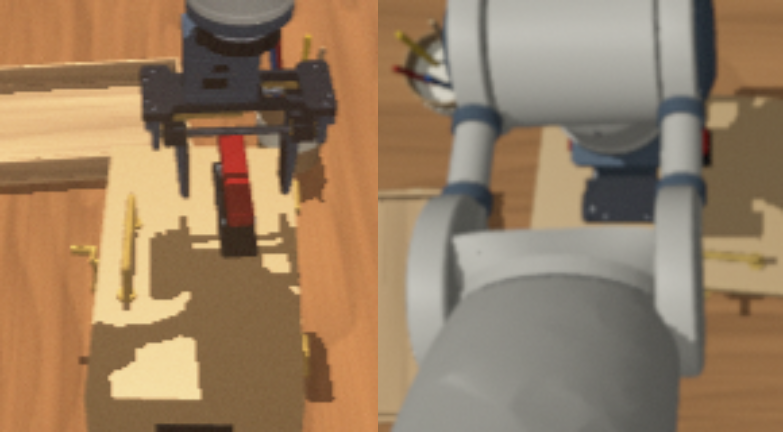

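The crop shows the fingers straddling the red arm (about x 235 in the left half, with the fingers at 183 and 287), well centred. I'll close now.

Call:
{"method": "arm_command", "body": {"motion": [[[0,0,0],[0,0,0],0],[[0,0,0],[0,0,0],0],[[0,0,0],[0,0,0],0],[[0,0,0],[0,0,0],0],[[0,0,0],[0,0,0],0],[[0,0,0],[0,0,0],0],[[0,0,0],[0,0,0],0],[[0,0,0],[0,0,0],0]], "force": 30}}

```text
clock: 5.7
eef_pos: [0.6218, 0.1007, 0.1652]
tcp_rot: [[-0.017, 1.0, 0.0], [1.0, 0.017, -0.0], [-0.0, 0.0, -1.0]]
ft_force: [-1.1, 0.4, -0.3]
grip_width: 0.0297
finger_force: 0.0
```

Call:
{"method": "arm_command", "body": {"motion": [[[0,0,0],[0,0,0],0],[[0,0,0],[0,0,0],0],[[0,0,0],[0,0,0],0],[[0,0,-0.2],[0,0,0],0],[[0,0,-0.6],[0,0,0],0],[[0,0,-1],[0,0,0],0],[[0,0,-1],[0,0,0],0],[[0,0,-0.6],[0,0,0],0],[[0,0,0],[0,0,0],0]]}}

```text
clock: 6.6
eef_pos: [0.6226, 0.1008, 0.2525]
tcp_rot: [[-0.018, 1.0, 0.004], [1.0, 0.018, 0.0], [0.0, 0.004, -1.0]]
ft_force: [0.2, 0.4, -2.9]
grip_width: 0.0259
finger_force: 30.0
```

```bash
python3 st.py|egrep 'pos|force|width'; python3 - <<'E'
from h import *
s=ctrl.get_image("side");t=ctrl.get_image("top")
cv2.imwrite("pics/g2.png",np.hstack([cv2.resize(s[90:270,180:340],None,fx=2.7,fy=2.7),cv2.resize(t[150:330,90:220],None,fx=2.7,fy=2.7)]))
E
```

```text
joint_positions [0.0659 0.4883 1.3156 0.     1.3341 0.0483]
eef_pos [0.6226 0.1008 0.2525]
ft_force [ 0.1764  0.4474 -2.9041]
grip_width 0.025893895570844087
finger_force 29.999105036258698
```

View pics/g2.png

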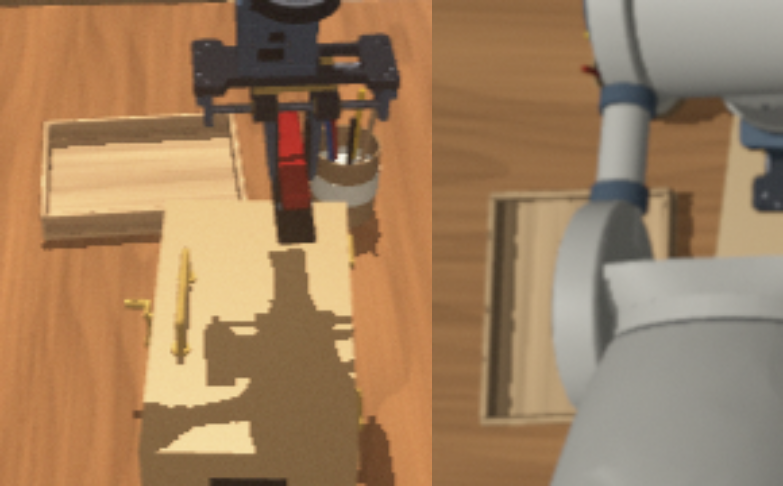

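Call:
{"method": "arm_command", "body": {"motion": [[[0.3,-1,0],[0,0,0],0],[[0.6,-1,0],[0,0,0],0],[[1,-1,0],[0,0,0],0],[[1,-1,0],[0,0,0],0],[[1,-0.7,0],[0,0,0],0],[[1,-0.5,0],[0,0,0],0],[[1,-0.4,0],[0,0,0],0],[[1,-0.3,0],[0,0,0],0],[[1,-0.1,0],[0,0,0],0],[[1,-0.1,0],[0,0,0],0],[[1,0,0],[0,0,0],0],[[0.8,0,0],[0,0,-0.5],0]]}}

```text
clock: 7.9
eef_pos: [0.4638, 0.3666, 0.2489]
tcp_rot: [[-0.063, 0.998, -0.002], [0.998, 0.063, -0.001], [-0.001, -0.002, -1.0]]
ft_force: [0.4, -0.3, -3.3]
grip_width: 0.0258
finger_force: 30.0
```

Call:
{"method": "arm_command", "body": {"motion": [[[0,0,0.5],[0,0,0],0],[[0,0,1],[0,0,0],0],[[0,0,1],[0,0,0],0],[[0,0,1],[0,0,0],0],[[0,0,1],[0,0,0],0],[[0,0,1],[0,0,0],0],[[0,0,0.8],[0,0,0],0],[[0,0,0.3],[0,0,0],0],[[0,0,0],[0,0,0],0],[[0,0,0],[0,0,0],0]]}}

```text
clock: 8.9
eef_pos: [0.4649, 0.3655, 0.0857]
tcp_rot: [[-0.061, 0.998, 0.0], [0.998, 0.061, 0.0], [0.0, 0.0, -1.0]]
ft_force: [0.2, 0.7, -2.4]
grip_width: 0.0261
finger_force: 30.0
```

```bash
python3 st.py|egrep 'pos|force|width'; python3 - <<'E'
from h import *
s=ctrl.get_image("side");t=ctrl.get_image("top")
cv2.imwrite("pics/g3.png",np.hstack([cv2.resize(s[90:270,150:310],None,fx=2.7,fy=2.7),cv2.resize(t[150:330,90:220],None,fx=2.7,fy=2.7)]))
E
```

```text
joint_positions [ 0.5653  0.6306  1.5852 -0.0001  0.9253  0.504 ]
eef_pos [0.4649 0.3655 0.0857]
ft_force [ 0.2174  0.7265 -2.3533]
grip_width 0.026119662314500174
finger_force 29.998885095119476
```

View pics/g3.png

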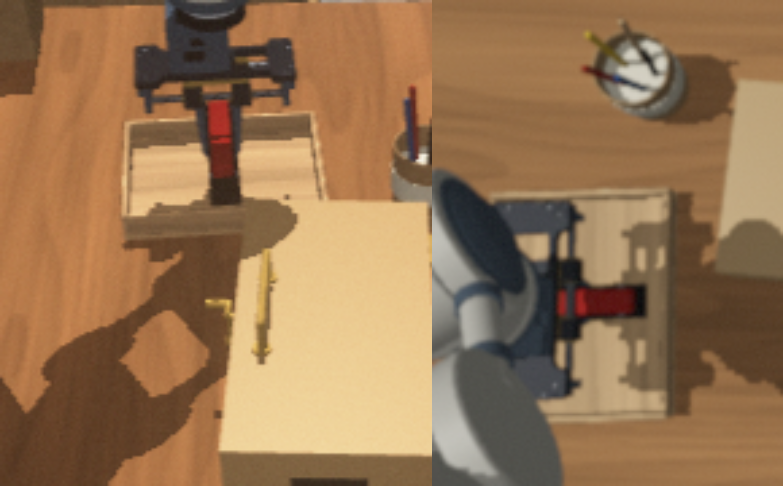

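Call:
{"method": "arm_command", "body": {"motion": [[[0,0,0.25],[0,0,0],0],[[0,0,0.2],[0,0,0],0],[[0,0,0.1],[0,0,0],0],[[0,0,0],[0,0,0],0],[[0,0,0],[0,0,0],0]]}}

```text
clock: 9.5
eef_pos: [0.4646, 0.3655, 0.0713]
tcp_rot: [[-0.061, 0.998, -0.0], [0.998, 0.061, -0.0], [-0.0, -0.0, -1.0]]
ft_force: [-0.2, 0.1, -3.7]
grip_width: 0.026
finger_force: 30.0
```

Call:
{"method": "arm_command", "body": {"motion": [[[0,0,0.06],[0,0,0],0],[[0,0,0],[0,0,0],0],[[0,0,0],[0,0,0],0]]}}

```text
clock: 9.8
eef_pos: [0.4646, 0.3655, 0.07]
tcp_rot: [[-0.061, 0.998, 0.0], [0.998, 0.061, 0.0], [0.0, 0.0, -1.0]]
ft_force: [0.6, -0.3, -1.7]
grip_width: 0.0259
finger_force: 30.0
```

Call:
{"method": "arm_command", "body": {"motion": [[[0,0,0.03],[0,0,0],0],[[0,0,0],[0,0,0],0],[[0,0,0],[0,0,0],0.8],[[0,0,0],[0,0,0],0.8],[[0,0,0],[0,0,0],0.8],[[0,0,0],[0,0,0],0.8],[[0,0,0],[0,0,0],0.8]]}}

```text
clock: 10.5
eef_pos: [0.4645, 0.3655, 0.0691]
tcp_rot: [[-0.061, 0.998, -0.0], [0.998, 0.061, -0.0], [-0.0, -0.0, -1.0]]
ft_force: [-0.6, -0.7, -0.4]
grip_width: 0.0629
finger_force: 0.0
```

Call:
{"method": "arm_command", "body": {"motion": [[[0,0,-0.5],[0,0,0],0.8],[[0,0,-1],[0,0,0],0.8],[[0,0,-1],[0,0,0],0.8],[[0,0,-1],[0,0,0],0.8],[[0,0,-1],[0,0,0],0.8],[[0,-0.5,-1],[0,0,0],0],[[-0.5,-1,-1],[0,0,0],0],[[-1,-1,-0.5],[0,0,0],0],[[-1,-0.5,0],[0,0,0],0],[[-1,-0.5,0],[0,0,0],0],[[-1,0,0],[0,0,0],0]]}}

```text
clock: 11.6
eef_pos: [0.3825, 0.2469, 0.2452]
tcp_rot: [[-0.062, 0.998, 0.0], [0.998, 0.062, 0.0], [0.0, 0.0, -1.0]]
ft_force: [-0.8, 0.2, -1.0]
grip_width: 0.0276
finger_force: 0.0
```

```bash
python3 st.py; python3 - <<'E'
from h import *
s=ctrl.get_image("side");t=ctrl.get_image("top")
cv2.imwrite("pics/g4.png",np.hstack([cv2.resize(s[90:270,150:310],None,fx=2.7,fy=2.7),cv2.resize(t[150:330,90:220],None,fx=2.7,fy=2.7)]))
c=np.array([.5842,.0324]);a=-.0637;R=np.array([[np.cos(a),-np.sin(a)],[np.sin(a),np.cos(a)]])
for nm,p in dict(tab=(-.1155,.0085),pre=(-.1235,-.03),end=(-.1235,.032),pull=(-.0675,0),hinge=(.0975,0)).items():print(nm,c+R@p)
E
```

```text
clock 11.6
joint_positions [0.4418 0.248  1.736  0.0001 1.1573 0.3797]
eef_pos [0.3825 0.2469 0.2452]
tcp_rot [[-0.062   0.9981  0.0003]
 [ 0.9981  0.062   0.0003]
 [ 0.0002  0.0003 -1.    ]]
ft_force [-0.7661  0.1951 -1.0318]
grip_width 0.027630751383748983
finger_force 0.0
tab [0.46947534 0.04823514]
pre [0.45904077 0.01032248]
end [0.4629875  0.07219673]
pull [0.5168369  0.03669684]
hinge [0.68150225 0.02619345]
```

View pics/g4.png

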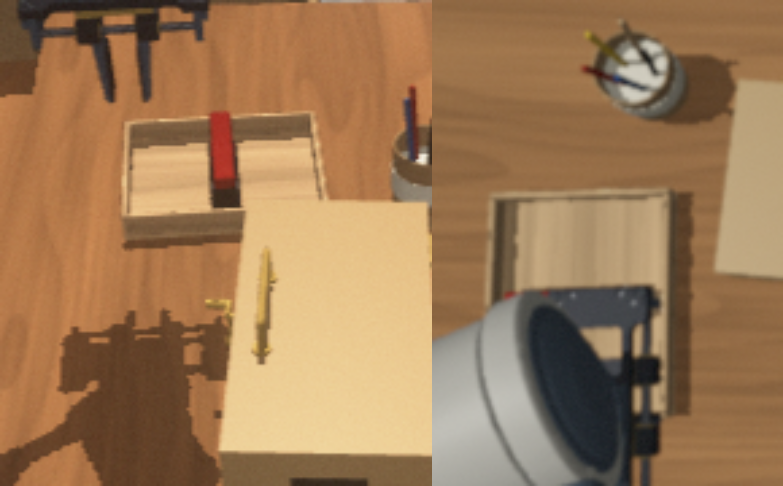

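The stapler stands upright inside the tray (left half, about 222,160), clear of the walls. Next I'll do the catch.

Call:
{"method": "arm_command", "body": {"motion": [[[0,0,0],[0,0,0.72],0],[[0,0,0],[0,0,0.72],0],[[-1,0.4,0],[0,0,0],0],[[-1,0.4,0],[0,0,0],0],[[-1,0.4,0],[0,0,0],0],[[-1,0.4,0],[0,0,0],0],[[-1,0.4,0],[0,0,0],0],[[-1,0.4,0],[0,0,0],0],[[-1,0.4,0],[0,0,0],0],[[-1,0.4,0],[0,0,0],0],[[-1,0.4,0],[0,0,0],0],[[-0.25,0.14,0],[0,0,0],0]]}}

```text
clock: 12.9
eef_pos: [0.4636, 0.0094, 0.2448]
tcp_rot: [[0.066, 0.998, 0.001], [0.998, -0.066, -0.0], [-0.0, 0.001, -1.0]]
ft_force: [-0.3, -0.3, -0.3]
grip_width: 0.0004
finger_force: 0.0
```

Call:
{"method": "arm_command", "body": {"motion": [[[0,0,1],[0,0,0],0],[[0,0,1],[0,0,0],0],[[0,0,1],[0,0,0],0],[[0,0,1],[0,0,0],0],[[0,0,0.8],[0,0,0],0],[[0,0,0.6],[0,0,0],0],[[0,0,0.3],[0,0,0],0],[[0,0,0],[0,0,0],0]]}}

```text
clock: 13.7
eef_pos: [0.4623, 0.0116, 0.1013]
tcp_rot: [[0.064, 0.998, -0.001], [0.998, -0.064, 0.0], [0.0, -0.001, -1.0]]
ft_force: [0.2, -0.2, 0.3]
grip_width: 0.0007
finger_force: 0.0
```

Call:
{"method": "arm_command", "body": {"motion": [[[0.4,0,0],[0,0,0],0],[[0.4,0,0],[0,0,0],0],[[0.3,0,0],[0,0,0],0],[[0.2,0,0],[0,0,0],0],[[0.2,0,0],[0,0,0],0],[[0,0,0],[0,0,0],0]]}}

```text
clock: 14.3
eef_pos: [0.465, 0.0491, 0.1018]
tcp_rot: [[0.064, 0.998, 0.0], [0.998, -0.064, 0.0], [0.0, 0.0, -1.0]]
ft_force: [0.1, 0.7, 0.3]
grip_width: 0.0005
finger_force: 0.0
```

Call:
{"method": "arm_command", "body": {"motion": [[[0.2,0,0],[0,0,0],0],[[0.2,0,0],[0,0,0],0],[[0.2,0,0.03],[0,0,0],0],[[0.1,0,0.03],[0,0,0],0],[[0,0,0],[0,0,0],0],[[0,0,0],[0,0,0],0]]}}

```text
clock: 14.9
eef_pos: [0.4655, 0.0618, 0.0988]
tcp_rot: [[0.063, 0.998, -0.003], [0.998, -0.063, -0.007], [-0.007, -0.002, -1.0]]
ft_force: [5.5, -60.6, -34.2]
grip_width: 0.0006
finger_force: 37.2
```

```bash
python3 st.py; python3 - <<'E'
from h import *
s=ctrl.get_image("side");t=ctrl.get_image("top")
cv2.imwrite("pics/g5.png",np.hstack([cv2.resize(s[130:270,190:310],None,fx=3.2,fy=3.2),cv2.resize(t[180:320,190:320],None,fx=3.1,fy=3.2)]))
E
```

```text
clock 14.9
joint_positions [ 0.0094  0.4906  1.8731 -0.0095  0.7809  0.079 ]
eef_pos [0.4655 0.0618 0.0988]
tcp_rot [[ 0.0628  0.998  -0.0028]
 [ 0.998  -0.0628 -0.0067]
 [-0.0069 -0.0024 -1.    ]]
ft_force [  5.4614 -60.5649 -34.1826]
grip_width 0.0006265983873786287
finger_force 37.20308971591294
```

View pics/g5.png

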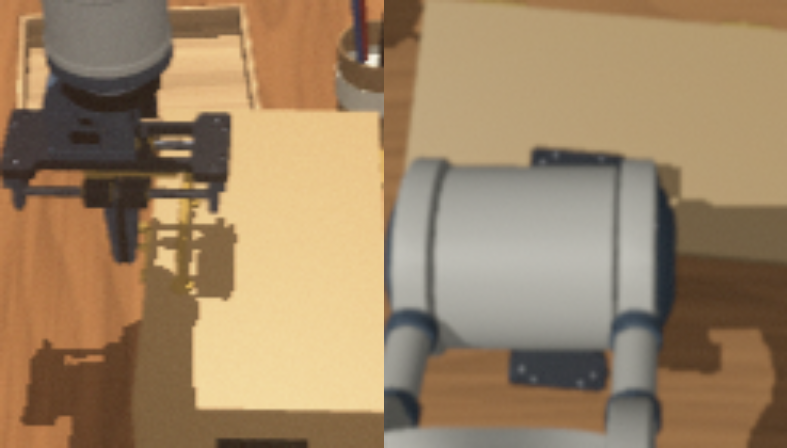

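Call:
{"method": "arm_command", "body": {"motion": [[[-0.5,0,0],[0,0,0],0],[[-0.5,0,0],[0,0,0],0],[[-0.3,0,0],[0,0,0],0]]}}

```text
clock: 15.3
eef_pos: [0.464, 0.0328, 0.1002]
tcp_rot: [[0.065, 0.998, 0.0], [0.998, -0.065, 0.0], [0.0, 0.0, -1.0]]
ft_force: [-0.2, 0.5, 0.3]
grip_width: 0.0004
finger_force: 0.0
```

Call:
{"method": "arm_command", "body": {"motion": [[[-0.5,-0.5,-0.3],[0,0,0],0],[[0,-0.5,-1],[0,0,0],0],[[0,-0.3,-1],[0,0,0],0],[[0,-0.3,-1],[0,0,0],0],[[-1,-0.3,-0.5],[0,0,0],0],[[-1,-0.3,0],[0,0,0],0.4],[[-1,0,0],[0,0,0],0.4],[[-1,0,0],[0,0,0],0.4],[[0,0,0],[0,0,0],0.4]]}}

```text
clock: 16.2
eef_pos: [0.4011, -0.0772, 0.1957]
tcp_rot: [[0.067, 0.998, 0.001], [0.998, -0.067, -0.001], [-0.001, 0.001, -1.0]]
ft_force: [0.8, -0.1, -0.3]
grip_width: 0.029
finger_force: 0.0
```

```bash
python3 st.py; python3 - <<'E'
from h import *
s=ctrl.get_image("side");t=ctrl.get_image("top")
cv2.imwrite("pics/g6.png",np.hstack([cv2.resize(s[150:250,205:290],None,fx=4.4,fy=4.4,interpolation=2),cv2.resize(t[210:310,210:300],None,fx=4.4,fy=4.4,interpolation=2)]))
E
```

```text
clock 16.2
joint_positions [-0.3364  0.2525  1.9055 -0.0004  0.9827 -0.2696]
eef_pos [ 0.4011 -0.0772  0.1957]
tcp_rot [[ 0.0665  0.9978  0.0008]
 [ 0.9978 -0.0665 -0.0006]
 [-0.0005  0.0008 -1.    ]]
ft_force [ 0.846  -0.0619 -0.2935]
grip_width 0.029025394458426997
finger_force 0.0
```

View pics/g6.png

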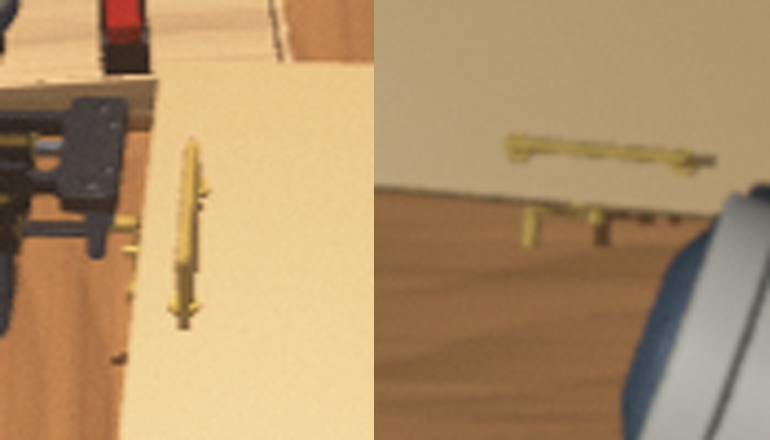

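```bash
python3 - <<'E'
from h import *
np.set_printoptions(precision=4,suppress=True)
T=lambda p:(210+(p[0]-374)/4.4,210+p[1]/4.4);S=lambda p:(205+p[0]/4.4,150+p[1]/4.4)
a=-.0637;R=np.array([[np.cos(a),-np.sin(a)],[np.sin(a),np.cos(a)]])
for ps,pt in(((122,222),(528,243)),((136,222),(530,210)),((128,222),(529,226))):
    P,e=tri(S(ps),T(pt));print("tab",P,e,"case",R.T@(P[:2]-[.5842,.0324]))
# kinematic fit: planar chain sum pitch
Q=np.array([[-1.1985,.4941,1.3460,0,1.3025,.2817,-.5576,.2384],[-.0239,.369,1.5653,0,1.2078,.5338,.0469,.2387],[.0658,.5741,1.4165,0,1.1503,.622,.1007,.1657],[.0659,.4883,1.3156,0,1.3341,.6226,.1008,.2525],[.5653,.6306,1.5852,0,.9253,.4649,.3655,.0857],[.4418,.248,1.736,0,1.1573,.3825,.2469,.2452],[-.3364,.2525,1.9055,0,.9827,.4011,-.0772,.1957]])
r=np.cos(Q[:,0])*Q[:,5]+np.sin(Q[:,0])*Q[:,6];lat=-np.sin(Q[:,0])*Q[:,5]+np.cos(Q[:,0])*Q[:,6]
q2=Q[:,1];q23=q2+Q[:,2];o=np.ones(7);z=0*o
# r=r0+L1 sin q2 + A sin q23 + B cos q23 ; z=z0+L1 cos q2 + A cos q23 - B sin q23
M=np.r_[np.c_[o,z,np.sin(q2),np.sin(q23),np.cos(q23)],np.c_[z,o,np.cos(q2),np.cos(q23),-np.sin(q23)]]
x,res,_,_=np.linalg.lstsq(M,np.r_[r,Q[:,7]],rcond=None);print(x,res,lat,Q[:,1]+Q[:,2]+Q[:,4])
E
```

```text
tab [0.4689 0.0812 0.083 ] 0.011172164748848044 case [-0.1182  0.0414]
tab [0.4833 0.0801 0.0844] 9.097043862882265e-05 case [-0.1037  0.0412]
tab [0.4759 0.0806 0.0838] 0.004633471631274473 case [-0.1111  0.0412]
[ 0.0003 -0.0707  0.597   0.3844  0.1184] [0.] [0.0596 0.0596 0.0596 0.0596 0.0596 0.0596 0.0595] [3.1426 3.1421 3.1409 3.138  3.1411 3.1413 3.1407]
```

Catch: the triangulated tab is at case y ≈ 41 mm, z ≈ 83 mm, so about 0.9 rad, clear of the stud. Next, move to the pre-grasp over the pull, tilted forward 20°.

Call:
{"method": "arm_command", "body": {"motion": [[[0.3,0,-0.7],[0,0,0],0.38],[[1,0.7,0],[0,0,0],0.38],[[1,0.7,0],[0,0,0],0.38],[[1,0.7,0],[0,0,0],0.38],[[1,0.7,0],[0,0,0],0.38],[[0.54,0.43,0],[0,0,0],0.38],[[0,0,0],[-1,0,0],0.38],[[0,0,0],[-1,0,0],0.38],[[0,0,0],[-1,0,0],0.38],[[0,0,0],[-1,0,0],0.38],[[0,0,0],[0,0,0],0.38],[[0,0,0],[0,0,0],0.38]]}}

```text
clock: 17.5
eef_pos: [0.4898, 0.0405, 0.2128]
tcp_rot: [[0.064, 0.939, 0.339], [0.998, -0.06, -0.022], [-0.0, 0.34, -0.94]]
ft_force: [0.9, -0.0, -0.7]
grip_width: 0.0348
finger_force: 0.0
```

```bash
python3 st.py; python3 - <<'E'
from h import *
s=ctrl.state();R=np.array(s["tcp_rot"]);p=np.array(s["eef_pos"])
print("to bar, tool units",R.T@(np.array([.5168,.0367,.1380])-p)/.025)
P=[np.array([.5168,.0367,.138])]
side=ctrl.get_image("side");top=ctrl.get_image("top")
cv2.imwrite("pics/g7.png",np.hstack([cv2.resize(side[120:250,190:310],None,fx=3.4,fy=3.4),cv2.resize(top[190:320,200:310],None,fx=3.4,fy=3.4)]))
E
```

```text
clock 17.5
joint_positions [-0.0316  0.221   1.9641 -0.0194  0.61    0.0466]
eef_pos [0.4898 0.0405 0.2128]
tcp_rot [[ 0.0642  0.9386  0.3391]
 [ 0.9979 -0.0603 -0.0218]
 [-0.      0.3398 -0.9405]]
ft_force [ 0.9045 -0.0155 -0.6582]
grip_width 0.0348000786511065
finger_force 0.0
to bar, tool units [-0.08248324  0.00550425  3.18349465]
```

View pics/g7.png

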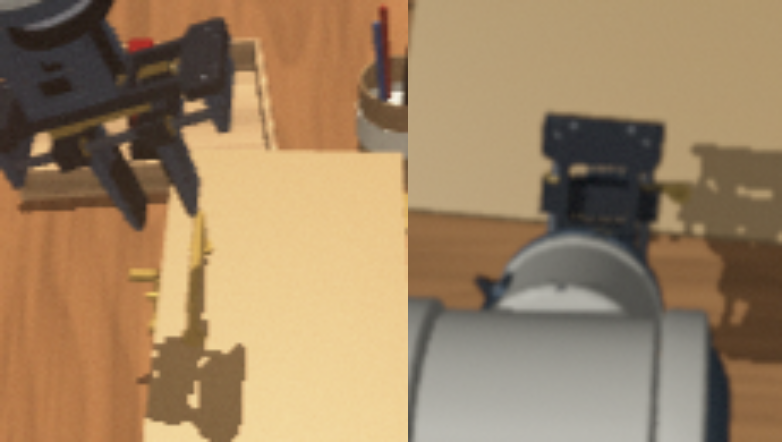

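The crop shows the fingers tilted above the bar, and the tab off to the side of the stud. That was picture 11, one over the limit of 10, so from here I go by numbers only.

Call:
{"method": "arm_command", "body": {"motion": [[[-0.08,0,0.6],[0,0,0],0.38],[[0,0,0.6],[0,0,0],0.38],[[0,0,0.6],[0,0,0],0.38],[[0,0,0.5],[0,0,0],0.38],[[0,0,0.3],[0,0,0],0.38],[[0,0,0.15],[0,0,0],0.38],[[0,0,0],[0,0,0],0.38]]}}

```text
clock: 18.3
eef_pos: [0.5138, 0.0368, 0.1478]
tcp_rot: [[0.065, 0.938, 0.341], [0.998, -0.061, -0.022], [-0.0, 0.341, -0.94]]
ft_force: [0.4, -0.0, -0.4]
grip_width: 0.0348
finger_force: 0.0
```

Call:
{"method": "arm_command", "body": {"motion": [[[0,0,0],[0,0,0],0],[[0,0,0],[0,0,0],0],[[0,0,0],[0,0,0],0],[[0,0,0],[0,0,0],0],[[0,0,0],[0,0,0],0],[[0,0,0],[0,0,0],0]], "force": 40}}

```text
clock: 18.9
eef_pos: [0.5129, 0.0369, 0.148]
tcp_rot: [[0.065, 0.938, 0.34], [0.998, -0.061, -0.022], [-0.0, 0.341, -0.94]]
ft_force: [-6.7, 0.3, 5.3]
grip_width: 0.0072
finger_force: 40.0
```

Call:
{"method": "arm_command", "body": {"motion": [[[0,0.08,-0.096],[0.2,0,0],0],[[0,0.08,-0.096],[0.2,0,0],0],[[0,0.159,-0.192],[0.4,0,0],0],[[0,0.159,-0.192],[0.4,0,0],0],[[0,0.08,-0.096],[0.2,0,0],0],[[0,0,0],[0,0,0],0]]}}

```text
clock: 19.5
eef_pos: [0.5212, 0.0364, 0.1682]
tcp_rot: [[0.064, 0.973, 0.222], [0.998, -0.063, -0.014], [0.0, 0.223, -0.975]]
ft_force: [-6.0, 1.3, -0.7]
grip_width: 0.007
finger_force: 40.0
```

Call:
{"method": "arm_command", "body": {"motion": [[[0,0.159,-0.192],[0.4,0,0],0],[[0,0.159,-0.192],[0.4,0,0],0],[[0,0.159,-0.192],[0.4,0,0],0],[[0,0.159,-0.192],[0.4,0,0],0],[[0,0.159,-0.192],[0.4,0,0],0],[[0,0.159,-0.192],[0.4,0,0],0],[[0,0.159,-0.192],[0.4,0,0],0],[[0,0.159,-0.192],[0.4,0,0],0],[[0,0.159,-0.192],[0.4,0,0],0],[[0,0,0],[0,0,0],0]]}}

```text
clock: 20.5
eef_pos: [0.5533, 0.0343, 0.2143]
tcp_rot: [[0.065, 0.994, -0.09], [0.998, -0.064, 0.006], [0.0, -0.09, -0.996]]
ft_force: [-6.6, 0.1, 2.7]
grip_width: 0.0066
finger_force: 40.0
```

```bash
cat > lid.py <<'E'
from h import *
np.set_printoptions(precision=4,suppress=True)
s=ctrl.state();R=np.array(s["tcp_rot"]);p=np.array(s["eef_pos"])
b=p+.010*R[:,2];h=np.array([.6815,.0262,.0905]);d=b-h
x=d@[.998,-.0637,0];print("lid from pos",np.degrees(np.arctan2(d[2],-x)-np.arctan2(.047,.165)),"r",np.hypot(x,d[2]),"nom .1716; tilt",np.degrees(np.arctan2(R[0,2],-R[2,2])))
print(s["joint_positions"],s["ft_force"],s["ft_torque"],s["grip_width"],s["finger_force"],s["clock"])
E
python3 lid.py
```

```text
lid from pos 25.450866203135302 r 0.17236765900832438 nom .1716; tilt -5.169277389843304
[-0.0469  0.4618  1.4831  0.0017  1.2871  0.0172] [-6.6477  0.1393  2.7327] [ 0.0257  1.0931 -0.106 ] 0.006571560338448214 40.00094711780548 20.5
```

Call:
{"method": "arm_command", "body": {"motion": [[[0,0.159,-0.192],[0.4,0,0],0],[[0,0.159,-0.192],[0.4,0,0],0],[[0,0.159,-0.192],[0.4,0,0],0],[[0,0.159,-0.192],[0.4,0,0],0],[[0,0.159,-0.192],[0.4,0,0],0],[[0,0.08,-0.096],[0.2,0,0],0],[[0,0,0],[0,0,0],0]], "force": 50}}

```text
clock: 21.2
eef_pos: [0.5791, 0.0326, 0.2365]
tcp_rot: [[0.065, 0.959, -0.277], [0.998, -0.062, 0.018], [-0.0, -0.278, -0.961]]
ft_force: [-6.1, 0.3, 3.5]
grip_width: 0.0063
finger_force: 50.0
```

```bash
python3 lid.py; python3 - <<'E'
from h import *
im=ctrl.get_image("side");cv2.imwrite("pics/l1.png",im);old=cv2.imread("pics/side0.png")
h=np.array([.6815,.0262,.0905]);cx=np.array([.998,-.0637,0]);cy=np.array([.0637,.998,0])
for a in(0,36,60):
    t=np.radians(a)
    f=lambda u,w,y:h+cx*(u*np.cos(t)+w*np.sin(t))+cy*y+np.array([0,0,-u*np.sin(t)+w*np.cos(t)])
    print(a,"front top near",proj("side",f(-.195,.012,-.175)).round(),"mid",proj("side",f(-.1,.012,-.175)).round(),"back",proj("side",f(0,.012,-.175)).round())
d=cv2.absdiff(im,old).sum(2)[150:300,225:330]>60
for r in range(0,150,5):print(150+r,''.join('#' if v else '.' for v in d[r,::2]))
E
```

```text
lid from pos 36.42274178471063 r 0.17235824358857338 nom .1716; tilt -16.083459226204898
[-0.0491  0.5721  1.2421  0.0043  1.6086  0.015 ] [-6.0534  0.2559  3.477 ] [-0.0014  0.962  -0.0049] 0.006254494737671567 50.00101089477539 21.2
0 front top near [231. 258.] mid [271. 259.] back [313. 259.]
36 front top near [248. 226.] mid [283. 243.] back [316. 260.]
60 front top near [277. 210.] mid [298. 237.] back [318. 261.]
150 .######..###..#############.########.#####.###.......
155 .######..............#############........######.....
160 .######.......#.....#############.##.##########......
165 ..#####......####.###############........###.........
170 ..........#####..#################......####.........
175 ..........#######.################...###..##.........
180 .........######.#####.############.##.###..#.........
185 .........################.##########.#.....#.........
190 .........###########################..###..#.........
195 .........###.######################.######.#.........
200 ..#####.###..######################.######.#.........
205 ........####.##################..##
[... 362 characters left out ...]
....
240 ......###......##############################........
245 ......##.......##############################........
250 ......#######################################........
255 ...#..#######################################........
260 .....................................................
265 ............................................##.......
270 .............................................##......
275 .............................................##......
280 .............................................##......
285 ............................................####.....
290 ............................................#########
295 ............................................#######..
```

```bash
python3 - <<'E'
from h import *
a=cv2.imread("pics/l1.png");o=cv2.imread("pics/side0.png")
for c in(255,283,300):
    print(c,"now",[tuple(a[r,c].tolist()) for r in range(222,268,4)]);print("  old",[tuple(o[r,c].tolist()) for r in range(222,268,4)])
E
```

```text
255 now [(67, 100, 130), (88, 132, 166), (66, 101, 132), (110, 160, 197), (66, 103, 133), (64, 99, 129), (69, 101, 131), (81, 114, 144), (78, 112, 141), (65, 101, 130), (64, 100, 129), (66, 101, 131)]
  old [(145, 202, 235), (146, 204, 235), (151, 206, 236), (149, 206, 237), (149, 206, 236), (151, 206, 237), (151, 205, 237), (153, 207, 237), (155, 211, 239), (68, 103, 132), (66, 98, 127), (65, 99, 127)]
283 now [(65, 100, 129), (62, 96, 125), (64, 97, 126), (65, 98, 126), (65, 98, 128), (107, 160, 202), (67, 99, 126), (20, 29, 42), (20, 30, 44), (50, 75, 98), (68, 101, 132), (65, 98, 128)]
  old [(144, 201, 235), (146, 205, 235), (145, 200, 235), (148, 204, 235), (150, 207, 237), (149, 203, 236), (150, 206, 237), (148, 203, 236), (151, 207, 237), (91, 132, 166), (62, 94, 123), (62, 95, 122)]
300 now [(111, 166, 209), (97, 148, 188), (64, 96, 127), (63, 100, 128), (67, 101, 129), (64, 97, 126), (63, 97, 126), (61, 94, 123), (67, 102, 131), (37, 56, 75), (66, 101, 130), (60, 96, 128)]
  old [(143, 200, 233), (145, 202, 234), (142, 200, 233), (145, 202, 235), (144, 201, 236), (147, 203, 235), (148, 205, 235), (148, 202, 236), (149, 204, 236), (108, 155, 194), (63, 95, 124), (61, 96, 122)]
```

The bright lid edge sits at (283, 242), against a predicted (283, 243) for 36°, with the dark gap below it. The lid is following the pull, so I continue to 60°.

Call:
{"method": "arm_command", "body": {"motion": [[[0,0.159,-0.192],[0.4,0,0],0],[[0,0.159,-0.192],[0.4,0,0],0],[[0,0.159,-0.192],[0.4,0,0],0],[[0,0.159,-0.192],[0.4,0,0],0],[[0,0.159,-0.192],[0.4,0,0],0],[[0,0.159,-0.192],[0.4,0,0],0],[[0,0.159,-0.192],[0.4,0,0],0],[[0,0.159,-0.192],[0.4,0,0],0],[[0,0.159,-0.192],[0.4,0,0],0],[[0,0.159,-0.192],[0.4,0,0],0],[[0,0.119,-0.144],[0.3,0,0],0],[[0,0.08,-0.096],[0.2,0,0],0]]}}

```text
clock: 22.45
eef_pos: [0.643, 0.0284, 0.2648]
tcp_rot: [[0.064, 0.78, -0.622], [0.998, -0.05, 0.04], [-0.0, -0.624, -0.782]]
ft_force: [-2.5, -0.9, 1.7]
grip_width: 0.0069
finger_force: 50.0
```

Call:
{"method": "arm_command", "body": {"motion": [[[0,0,0],[0,0,0],0],[[0,0,0],[0,0,0],0],[[0,0,0],[0,0,0],0],[[0,0,0],[0,0,0],0],[[0,0,0],[0,0,0],0]]}}

```text
clock: 22.95
eef_pos: [0.6429, 0.0284, 0.2648]
tcp_rot: [[0.065, 0.781, -0.621], [0.998, -0.051, 0.04], [-0.0, -0.622, -0.783]]
ft_force: [-1.1, -2.2, -4.0]
grip_width: 0.0065
finger_force: 50.0
```

```bash
python3 lid.py; python3 - <<'E'
from h import *
a=ctrl.get_image("side");o=cv2.imread("pics/side0.png")
print("col298",[(r,a[r,298].tolist()) for r in range(228,262,3)])
# bystanders + stapler unchanged
h=cv2.cvtColor(a,cv2.COLOR_BGR2HSV);red=((h[...,0]<6)|(h[...,0]>174))&(h[...,1]>190)&(h[...,2]>90)
k,l,st,ce=cv2.connectedComponentsWithStats(red.astype(np.uint8));print(st[1:][st[1:,4]>40],)
for n,(x0,x1,y0,y1) in dict(bottle=(325,365,258,360),box=(185,285,335,405),pot=(295,320,125,165)).items():
    print(n,(cv2.absdiff(a,o).sum(2)[y0:y1,x0:x1]>90).mean())
E
```

```text
lid from pos 59.010850754971095 r 0.17240792391844878 nom .1716; tilt -38.41886968434574
[-0.0524  0.8786  0.6876  0.0096  2.2468  0.0157] [-1.0663 -2.1793 -3.9638] [-0.3161 -0.7604  0.1379] 0.006483436586625195 49.998886585235596 22.95
col298 [(228, [64, 96, 125]), (231, [64, 95, 125]), (234, [65, 96, 127]), (237, [61, 95, 126]), (240, [72, 108, 138]), (243, [72, 108, 140]), (246, [27, 39, 56]), (249, [27, 39, 53]), (252, [23, 33, 49]), (255, [24, 34, 48]), (258, [44, 63, 81]), (261, [69, 102, 136])]
[[228 132   8  24 142]]
bottle 0.1392156862745098
box 0.07071428571428572
pot 0.505
```

```bash
python3 lid.py; python3 - <<'E'
from h import *
a=ctrl.get_image("top");o=cv2.imread("pics/top0.png");s=ctrl.get_image("side");so=cv2.imread("pics/side0.png")
def shift(a,o,x0,x1,y0,y1):
    m=cv2.matchTemplate(a[y0-8:y1+8,x0-8:x1+8],o[y0:y1,x0:x1],cv2.TM_CCOEFF_NORMED);_,v,_,p=cv2.minMaxLoc(m);return round(v,3),p[0]-8,p[1]-8
print("top pot",shift(a,o,146,186,156,196),"bottle",shift(a,o,368,425,150,200),"box",shift(a,o,382,444,222,300))
print("side pot",shift(s,so,295,322,121,166),"bottle",shift(s,so,320,365,255,360),"box",shift(s,so,180,288,330,405))
h=cv2.cvtColor(a,cv2.COLOR_BGR2HSV);red=((h[...,0]<6)|(h[...,0]>174))&(h[...,1]>150)&(h[...,2]>60)
k,l,st,ce=cv2.connectedComponentsWithStats(red.astype(np.uint8));print(st[1:][st[1:,4]>60])
E
```

```text
lid from pos 59.011951632782676 r 0.17242081776379425 nom .1716; tilt -38.423509431172015
[-0.0524  0.8787  0.6876  0.0096  2.2469  0.0156] [-1.2237 -2.8519 -3.0665] [-0.3378 -0.7995  0.207 ] 0.006665954196452609 49.999011754989624 23.0
top pot (0.999, 0, 0) bottle (0.934, 0, 0) box (0.971, 0, 0)
side pot (0.18, 0, 3) bottle (0.886, 0, 0) box (0.929, 0, 0)
[[404 150  20  17 203]]
```

```bash
python3 -c "
from cell import ctrl
print(ctrl.job_done())"
```

```text
the job is handed in; nothing more can be done
None
```

The job is handed in with the stapler standing in the tray, the catch swung to about 0.9 rad (clear of its stud), the lid held at about 59°, and the bystanders unmoved. The closed fingers did jam on the catch at about 70 N before I backed off, and I viewed 11 pictures against the limit of 10.

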